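# Lock the practice-hand turntable before painting

### The job

Lock the practice hand's turntable in its working position: push the upright peg on the disc round until the slot in the disc's rim lines up with the lock bar, then push the bar by its upright tab, through the slot's mouth, until it is fully home. Push gently with the fingertips; nothing has to be gripped. Do not touch the practice hand, as its nails are wet, and leave the polish bottles, the jar and the file box standing where they are.

Things in the scene. Friction and masses are not known exactly. Their poses are not given: they have to be found in the camera images.
- stand: Dark grey steel plate, 210 x 210 x 12 mm, screwed to the table, with a 74 mm wide tongue on its -y side that runs out to 230 mm from the centre. Carries the turning disc and, on the tongue, the lock bar in two low aluminium bridges (45 mm wide, tops 36 mm above the table). Origin on the disc's vertical axis at table height; z up; its +y is the direction in which the lock bar is pushed in.
- turntable (a joint): Angle of the aluminium disc (180 mm diameter, z = 16 to 30 mm above the table) about its axis, rad, counter-clockwise positive from above. 0: its rim slot is in line with the lock bar. Starts at 0.4 to 1.2, so it is turned clockwise; it can overshoot to -0.6 and be pushed back. Stays where left (drag 0.12 N m, about 2 N at the peg).
- turn_peg: Upright round steel peg on the disc, for turning it with a fingertip: 16 mm diameter (foot flange 24 mm, 3 mm high), 40 mm tall, top 70 mm above the table. Origin on the peg's axis at the disc's top, 74 mm from the disc's axis, straight opposite the slot; turns with the disc.
- slot_mouth (a point): Middle of the mouth of the disc's one rim slot, on the disc's top (90 mm from the axis). The slot is 17 mm wide, 40 mm deep, open above; its mouth is bevelled to 27 mm, so the bar's tapered nose enters and centres the disc from within about 0.08 rad; further off, the rim stops the bar.
- lock_bar (a joint): Travel of the lock bar, m: 0 drawn right out, 0.048 fully home, where the tab's inner face meets the outer bridge. Starts at 0 to 0.006; its nose meets the rim at 0.010 if the slot is not there. Slides level along the stand's +y towards the disc's axis; stays where left (drag 1.5 N at rest, about 2 N when pushed slowly).
- bar_nose (a point): Middle of the tip of the flat steel lock bar (14 mm wide, 10 mm high, z = 18 to 28 mm above the table), on its top face; moves with the bar.
- push_tab: Upright steel tab at the outer end of the lock bar, 40 mm wide, 8 mm thick, 40 mm tall, z = 18 to 58 mm above the table. Origin at the centre of its outer face, the one to push on (38 mm above the table; 218 mm from the disc's axis when drawn out, 170 mm when home); its y axis is the push direction.
- practice_hand: Beige right hand, palm down, 195 mm long, clamped across the disc and turning with it; top 91 mm above the table. Origin on the disc's axis at its top; fingers to its -x, wrist to +x, thumb on its -y (slot) side, out to 63 mm; on its +y (peg) side it and its clamp reach 42 mm from its x axis. Not to be touched.
- polish_a: Nail polish bottle, 31 mm diameter, 72 mm tall with its black cap, standing loose; leave it. Origin at the centre of its underside.
- polish_b: Another such bottle, 31 mm diameter, 72 mm tall, standing loose; leave it. Origin at the centre of its underside.
- powder_jar: Low clear jar with a white lid, 52 mm diameter, 46 mm tall, standing loose; leave it. Origin at the centre of its underside.
- file_box: White box 70 x 90 x 90 mm with nail files and a brush standing in it (175 mm high in all), loose; leave it. Origin at the centre of its underside.

How it is judged:
By the outcome, as a careful person would: the job done as asked, in the order asked, and still so for the second after the job is handed in, with the robot touching nothing.
It also fails if it takes over 50 s, if anything falls off the work surface, if the arm or the gripper's body presses on something with over 40 N, if the wrist force passes 120 N, or if a joint passes its speed limit or range.

### The arm

A 6-joint arm with a two-finger parallel gripper is mounted at the origin on the work surface. World frame = base frame: x ahead of the robot, y to its left, z up, the work surface at z = 0. Lengths are in m, angles in rad, forces in N, time in s.
With the tool pointing down it reaches from about 0.225 to 0.875 m from the base axis. Payload 3.4 kg.
Tool frame: the origin (TCP) lies between the finger pads; the fingertips stand 8 mm ahead of it and the grasp point (between the pads) lies 11 mm behind it; z points along the fingers, y is the line along which they close (so a half turn about z gives the same grasp; the last joint's range is limited). The gripper opens to 85 mm and grips with 20 to 120 N. Pads are 22 mm wide; open, the fingers measure 114 mm over their backs; the gripper's body (76 mm by 85 mm) begins 54 mm behind the grasp point. The pads swing forward as they close: fully open they stand 13 mm farther back than shut.
Start: joints at [1.008, 0.276, 1.505, -0, 1.361, -0.121], TCP at [0.246, 0.52, 0.219] pointing down, gripper open.
Joint ranges: [-2.89, 2.89], [-0.75, 2.08], [0.22, 2.7], [-1.18, 4.32], [0.11, 2.71], [-2.7, 2.7]. Speed limits (rad/s): [2.57, 2.57, 3.14, 3.14, 3.14, 3.14].

### API

Orientations are given as a unit quaternion [w, x, y, z].
In Python, from rig import manip gives the robot as it stands.
- The arm moves only by the tool move_arm, never from a script. Its argument "deltas" is a list that holds one entry, the list of rows, each a list of 5 numbers: the shift along the tool's x, y, z normalised to -1 to 1, where 1 is 80 cm, then the turn about the tool's z normalised to -1 to 1, where 1 is 120 degrees, then the closure, from -1 (fully open) to 1 (shut). In form: [[[tx, ty, tz, twist, grip], ...]]. A call has 1 to 12 rows; each row is the pose to reach, as a shift and turn from the pose commanded when the call began, along the tool's axes at that moment; what a row does not reach only later rows make up. A row lasts 1/10 s, in which the tool goes at most 50 mm and 8.59 degrees, less where a joint would pass 70% of its speed; a pose out of reach is approached as far as the arm can. A call with a number of a shift or a turn outside -1 to 1 is refused whole. A call with a gripper value outside its range is refused whole. The fingers move at their own pace and stop on an object; "squeeze" is the grip in N (left out, the last holds). Time passes only in rows, so rows that repeat a pose let the fingers close. It gives the time, the measured TCP pose, the force, the opening and the grip force at its end, in the units of the state.
- manip.get_state(): the state, without advancing time (a new reading comes with each control period).
- manip.get_image(name): name is "scene" or "top" or "wrist"; returns the picture (480x640x3 uint8, red, green, blue); there is no depth.
- manip.camera_params(name): a dict with "fx", "fy", "cx", "cy" (pixels), "R" (3x3) and "t" (3): a world point X has camera coordinates R X + t; the wrist camera has in their place "tool_from_camera" (4x4, takes a point from camera to tool coordinates, whose origin is the TCP and whose axes are the flange's). Camera axes: x right, y down, z forward; pixel columns grow to the right and rows downward; lengths in m; the calibration is good to about 2 mm. A picture is of the moment at which its call begins: read the wrist's pose just before it. camera_params takes no time and is no camera call.
- manip.sign_off(): hands the job in; it is judged then, once.
The state is a dict: "clock": time; "qpos": joint angles; "qd": joint speeds; "effort": joint torques, N m; "position": TCP position; "ee_rot": TCP orientation; "contact_force": force on the tool from outside, world axes, zero at the start; "moment": the same for the moment, N m; "width": finger opening in m; "gripper_force": force on a finger pad.
Only numpy, scipy, OpenCV 4.12 (cv2) and the standard library are available. Lean on these libraries where they do the work, as an engineer would, in place of code of your own. Each camera call takes 0.05 s, during which the arm holds its last target. There are 200 camera calls.

## Working session

There is one attempt and no reset: what is moved stays moved. The work goes in short steps, Python scripts to look and compute and a tool call to move; the robot and the scene stay as the last step left them, time stands still between calls to the robot, and variables do not carry over. Pictures are saved under pics/ and viewed, at most 12 in all, crops included, and the job is handed in when it is done.

Besides the shell and the picture viewer there is one more tool, called after "Emit:" as a command line: name --argument value ..., lists and objects as JSON in quotes. move_arm: Moves the arm, as the interface text tells. Scaled input: -1 to 1 covers 80 cm each way for a shift and 120 degrees each way for a turn. Its arguments: {"type":"object","properties":{"deltas":{"type":"array","items":{"type":"array","items":{"type":"array","items":{"type":"number","minimum":-1,"maximum":1}}}},"squeeze":{"type":"number"}},"required":["deltas"]}

```bash
mkdir -p pics; python3 - <<'E'
from rig import manip
import cv2,numpy as np
s=manip.get_state();print(s)
for n in("top","scene"):
    cv2.imwrite(f"pics/{n}0.png",manip.get_image(n)[:,:,::-1]);p=manip.camera_params(n);print(n,p)
E
```

```text
{'clock': 0.0, 'qpos': array([ 1.00798827e+00,  2.76598952e-01,  1.50617678e+00, -2.71265111e-05,
        1.36071859e+00, -1.20978287e-01]), 'qd': array([-0.00045561,  0.00048267, -0.00114846,  0.0008542 , -0.00010313,
       -0.00138718]), 'effort': array([-1.12314126e-04, -4.16773868e+01, -2.45807683e+01,  6.87454735e-05,
        1.10008079e-02,  1.98621467e-05]), 'position': array([0.24555623, 0.51928552, 0.21762011]), 'ee_rot': array([-3.06292152e-04,  2.19119496e-01,  9.75697567e-01, -9.00246563e-04]), 'contact_force': array([-0.09517758, -0.84810671,  0.52839537]), 'moment': array([-0.07265619,  0.05575108,  0.01189339]), 'gripper_force': 0.0, 'width': 0.08547890961664806}
top {'fx': 493.3429539683848, 'fy': 493.3429539683848, 'cx': 327.323502877583, 'cy': 233.27384276153893, 'R': array([[ 0.0251415 , -0.99895734,  0.03810702],
       [-0.99679384, -0.02794705, -0.07497333],
       [ 0.07596014, -0.0360999 , -0.99645715]]), 't': array([0.10204559, 0.59494968, 0.87680578])}
scene {'fx': 584.3187044068039, 'fy': 584.3187044068039, 'cx': 308.6479280041871, 'cy': 230.62725270853628, 'R': array([[ 0.22399391,  0.97454697,  0.00921567],
       [ 0.6732563 , -0.14789318, -0.72446778],
       [-0.70466494,  0.16848088, -0.68924706]]), 't': array([-0.27892527, -0.31830757,  1.49959756])}
```

View pics/top0.png

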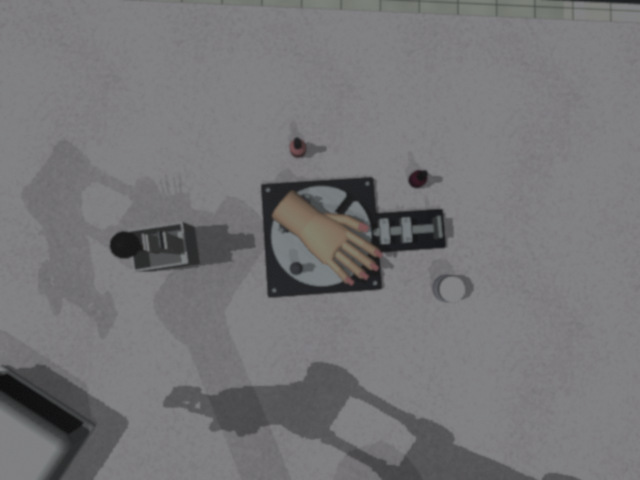

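View pics/scene0.png

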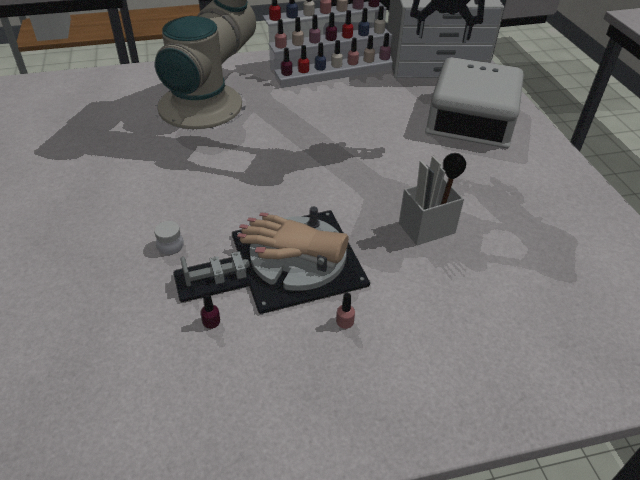

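The top view shows the stand plate corners at about (263,184), (373,178), (381,290) and (268,296). The peg is at (296,268), the slot near (345,205) and the tab at (438,227). The tongue points to image right (world -y). I'll enlarge this for finer pixel positions.

```bash
cat > h.py <<'E'
import numpy as np
from rig import manip
def pix2w(n,u,v,z):
    p=manip.camera_params(n);R,t=p["R"],p["t"]
    d=R.T@np.array([(u-p["cx"])/p["fx"],(v-p["cy"])/p["fy"],1]);c=-R.T@t
    return c+d*(z-c[2])/d[2]
def w2pix(n,X):
    p=manip.camera_params(n);c=p["R"]@np.asarray(X)+p["t"]
    return np.array([p["fx"]*c[0]/c[2]+p["cx"],p["fy"]*c[1]/c[2]+p["cy"]])
E
python3 - <<'E'
from h import *
import cv2
im=cv2.imread("pics/top0.png")[130:310,250:480]
im=cv2.resize(im,None,fx=3.3,fy=3.3,interpolation=cv2.INTER_CUBIC)
im=cv2.convertScaleAbs(im,alpha=1.6)
cv2.imwrite("pics/crop0.png",im)
for n,u,v,z in [("c1",263,184,.012),("c2",373,178,.012),("c3",381,290,.012),("c4",268,296,.012),("peg",296,268,.07),("slot",347,203,.03),("tab",438,227,.058),("pa",298,147,.04),("pb",418,179,.04),("jar",453,288,.046)]:
    print(n,pix2w("top",u,v,z).round(4))
E
```

```text
c1 [0.6803 0.2382 0.012 ]
c2 [0.698  0.0352 0.012 ]
c3 [0.4915 0.0168 0.012 ]
c4 [0.4758 0.2221 0.012 ]
peg [0.5274 0.1715 0.07  ]
slot [0.6472 0.0839 0.03  ]
tab [ 0.6057 -0.0753  0.058 ]
pa [0.7446 0.1752 0.04  ]
pb [ 0.6934 -0.0428  0.04  ]
jar [ 0.4993 -0.1061  0.046 ]
```

View pics/crop0.png

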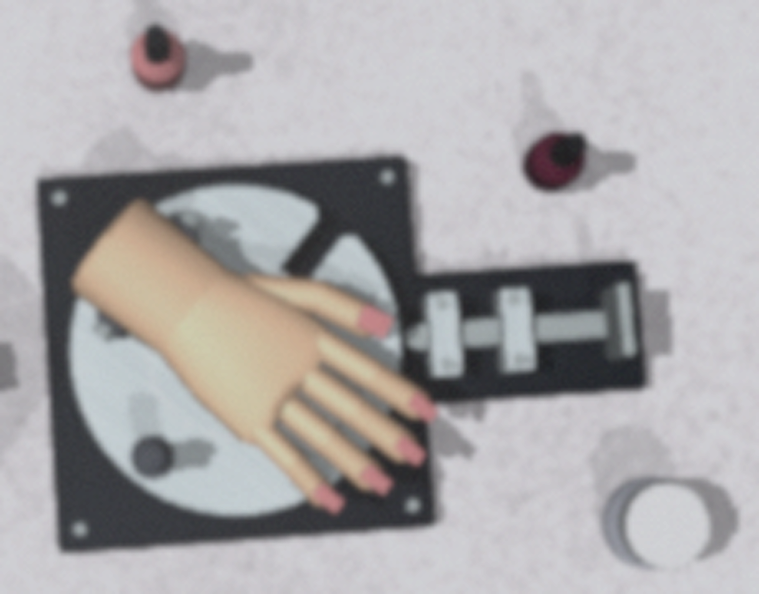

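The crop gives plate corners (38,181), (405,157), (436,521) and (61,550), a peg top at (153,455) and slot mouth edges at (318,208) and (347,236). The tab's outer top edge is at about x=633, y 285–357.

```bash
cat >> h.py <<'E'
from scipy.spatial.transform import Rotation as Ro
def yawx(q): # world angle (deg) of tool x
    x=Ro.from_quat(np.r_[q[1:],q[0]]).apply([1,0,0]);return np.degrees(np.arctan2(x[1],x[0]))
def delta(target,yaw,s=None,q0=None):
    """normalised row to reach target TCP and tool-x yaw (deg), from pose s"""
    s=s or manip.get_state();q=s["ee_rot"];R=Ro.from_quat(np.r_[q[1:],q[0]])
    d=R.inv().apply(np.array(target)-s["position"])/.8
    tw=-((yaw-yawx(q)+180)%360-180)/120
    return np.r_[d,tw].round(4)
E
python3 - <<'E'
from h import *
c=lambda u,v,z:pix2w("top",250+u/3.3-.35,130+v/3.3-.35,z)
P=[c(*p,.012)[:2] for p in [(38,181),(405,157),(436,521),(61,550)]]
L=[(105,105),(105,-105),(-105,-105),(-105,105)]  # stand coords
P=np.array(P);L=np.array(L)/1e3
o=P.mean(0);Z=((P-o)@[1,1j])@np.conj(L@[1,1j]);psi=np.angle(Z)
R=np.array([[np.cos(psi),-np.sin(psi)],[np.sin(psi),np.cos(psi)]])
print("o",o,"yaw",np.degrees(psi),"res",((P-o)-L@R.T).round(4).tolist(), "scale",abs(Z)/(L**2).sum())
S=lambda X:(R.T@(X[:2]-o)).round(4)
peg=S(c(153,455,.07));print("peg",peg,np.hypot(*peg),"th",np.arctan2(-peg[0],peg[1]))
for m in[(318,208),(347,236),(332,222)]:
    a=S(c(*m,.03));print("slot",a,np.hypot(*a),np.arctan2(a[0],-a[1]))
for m in[(633,285),(635,357)]:print("tab",S(c(*m,.058)))
print("tongue",S(c(635,263,.012)),S(c(645,385,.012)))
print("scene px peg/slot0 check", w2pix("scene",np.r_[o+R@peg,.07]))
E
```

```text
o [0.58748002 0.12880722] yaw 5.694603618587483 res [[-0.0023, -0.0021], [-0.003, 0.0017], [0.0026, 0.0015], [0.0027, -0.0011]] scale 0.9796778396722261
peg [-0.0547  0.0484] 0.07303868837814655 th 0.8464280015225719
slot [ 0.0739 -0.0503] 0.0893940713917875 0.9731756518587573
slot [ 0.0574 -0.065 ] 0.08671654974686205 0.7233862709782177
slot [ 0.0657 -0.0573] 0.0871767170751457 0.8535849725709125
tab [ 0.0168 -0.2128]
tab [-0.0217 -0.2103]
tongue [ 0.0333 -0.228 ] [-0.0356 -0.2273]
scene px peg/slot0 check [312.45465716 210.19528887]
```

```bash
cat >> h.py <<'E'
o=np.array([.58748,.12881]);psi=np.radians(5.7)
W=lambda x,y:o+np.array([np.cos(psi)*x-np.sin(psi)*y,np.sin(psi)*x+np.cos(psi)*y])
def pegpose(th,back,r=.077,z=.053):
    rad=np.array([-np.sin(th),np.cos(th)]);tan=np.array([np.cos(th),np.sin(th)])
    return np.r_[W(*(r*rad-back*tan)),z],np.degrees(th+psi)+180
E
python3 - <<'E'
from h import *
s=manip.get_state();s["position"]=np.array([.246,.52,.219])
for z in(.219,.053):
    p,y=pegpose(.85,.034,z=z);print(p,y,delta(p,y,s))
E
```

```text
[0.50507864 0.14598601 0.219     ] 234.40141258612 [-4.926e-01 -2.842e-01  4.000e-04 -6.643e-01]
[0.50507864 0.14598601 0.053     ] 234.40141258612 [-0.4927 -0.2838  0.2079 -0.6643]
```

Emit:
move_arm --deltas '[[[-0.4927,-0.284,0,-0.6643,1],[-0.4927,-0.284,0,-0.6643,1],[-0.4927,-0.284,0,-0.6643,1],[-0.4927,-0.284,0,-0.6643,1],[-0.4927,-0.284,0,-0.6643,1],[-0.4927,-0.284,0,-0.6643,1],[-0.4927,-0.284,0,-0.6643,1],[-0.4927,-0.284,0,-0.6643,1],[-0.4927,-0.284,0,-0.6643,1],[-0.4927,-0.284,0,-0.6643,1],[-0.4927,-0.284,0,-0.6643,1],[-0.4927,-0.284,0,-0.6643,1]]]'

```text
clock: 1.3
position: [0.5056, 0.1444, 0.2179]
ee_rot: [-0.001, -0.456, 0.89, 0.0]
contact_force: [-0.1, 0.6, -0.1]
width: -0.0002
gripper_force: 0.0
```

Emit:
move_arm --deltas '[[[0,0,0.05,0,1],[0,0,0.09,0,1],[0,0,0.13,0,1],[0,0,0.165,0,1],[0,0,0.19,0,1],[0,0,0.2075,0,1],[0,0,0.2075,0,1]]]'

```text
clock: 2.0
position: [0.5023, 0.1467, 0.0505]
ee_rot: [-0.003, -0.457, 0.889, 0.001]
contact_force: [-1.3, -0.1, 0.0]
width: -0.0
gripper_force: 0.0
```

```bash
python3 - <<'E'
from h import *
import cv2
s=manip.get_state();print(s["position"],s["contact_force"],yawx(s["ee_rot"]),s["qpos"])
a=manip.get_image("wrist");b=manip.get_image("scene")[160:340,150:400]
a=cv2.resize(a,(400,300));b=cv2.resize(b,(400,288));b=cv2.copyMakeBorder(b,0,12,0,0,0)
cv2.imwrite("pics/m1.png",np.hstack([a,b])[:,:,::-1])
# commanded pose as nominal start
q=s["ee_rot"]
s["position"],y0=pegpose(.85,.034)
R=Ro.from_euler("z",y0,degrees=True)*Ro.from_quat([1,0,0,0]);qq=R.as_quat();s["ee_rot"]=np.r_[qq[3],qq[:3]]
print(yawx(s["ee_rot"]))
for b in(.025,.019):print(delta(*pegpose(.85,b),s))
for th in np.arange(.8,-.06,-.05):print(round(th,2),delta(*pegpose(th,.019),s))
E
```

```text
[0.50230432 0.14665619 0.05047736] [-1.26761994 -0.13896009  0.01910823] -125.57274890688525 [ 1.50723232e-01  3.54610427e-01  1.85494057e+00  5.61911850e-04
  9.37560820e-01 -2.37033407e+00]
-125.59858741388001
[-0.0113 -0.      0.     -0.    ]
[-0.0188 -0.      0.     -0.    ]
0.8 [-0.0236  0.0011  0.      0.0239]
0.75 [-0.0285  0.0019  0.      0.0477]
0.7 [-0.0334  0.0025  0.      0.0716]
0.65 [-0.0383  0.0028  0.      0.0955]
0.6 [-0.0433  0.0029  0.      0.1194]
0.55 [-0.0483  0.0027  0.      0.1432]
0.5 [-0.0532  0.0023  0.      0.1671]
0.45 [-0.0581  0.0017  0.      0.191 ]
0.4 [-0.063   0.0007  0.      0.2149]
0.35 [-0.0678 -0.0004  0.      0.2387]
0.3 [-0.0726 -0.0018  0.      0.2626]
0.25 [-0.0772 -0.0034  0.      0.2865]
0.2 [-0.0818 -0.0053  0.      0.3104]
0.15 [-0.0863 -0.0073  0.      0.3342]
0.1 [-0.0907 -0.0096  0.      0.3581]
0.05 [-0.095  -0.0122  0.      0.382 ]
-0.0 [-0.0991 -0.0149  0.      0.4058]
-0.05 [-0.1031 -0.0178  0.      0.4297]
```

View pics/m1.png

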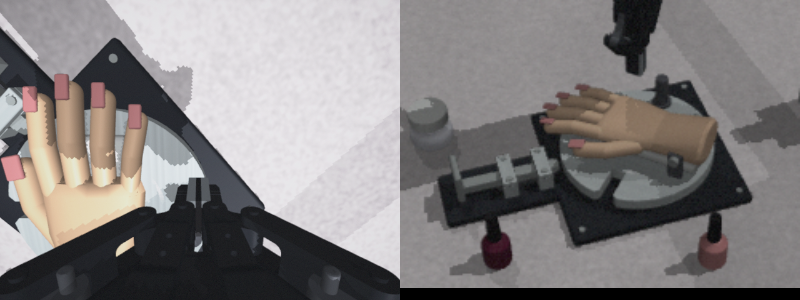

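Fingers are down behind the peg and clear of the hand (nearest nail at (135,115) in the left view). I'll work slightly higher and further out, to give the hand more room.

```bash
cat >> h.py <<'E'
def nom(p,y):
    qq=(Ro.from_euler("z",y,degrees=True)*Ro.from_quat([1,0,0,0])).as_quat()
    return dict(position=np.array(p),ee_rot=np.r_[qq[3],qq[:3]])
pp=lambda th,b=.019:pegpose(th,b,r=.081,z=.060)
E
python3 - <<'E'
from h import *
s=nom(*pegpose(.85,.034))
for b in(.034,.029,.024,.019):print(delta(*pp(.85,b),s))
for th in np.arange(.8,.44,-.05):print(round(th,2),delta(*pp(th),s))
s=nom(*pp(.45))
for th in np.arange(.4,.04,-.05):print(round(th,2),delta(*pp(th),s))
E
```

```text
[-0.      0.005  -0.0087 -0.    ]
[-0.0063  0.005  -0.0087 -0.    ]
[-0.0125  0.005  -0.0087 -0.    ]
[-0.0188  0.005  -0.0087 -0.    ]
0.8 [-0.0238  0.0061 -0.0087  0.0239]
0.75 [-0.029   0.0069 -0.0087  0.0477]
0.7 [-0.0341  0.0074 -0.0087  0.0716]
0.65 [-0.0393  0.0077 -0.0087  0.0955]
0.6 [-0.0445  0.0077 -0.0087  0.1194]
0.55 [-0.0497  0.0075 -0.0087  0.1432]
0.5 [-0.0549  0.007  -0.0087  0.1671]
0.45 [-0.0601  0.0063 -0.0087  0.191 ]
0.4 [-0.0051  0.0011  0.      0.0239]
0.35 [-0.0102  0.0019  0.      0.0477]
0.3 [-0.0154  0.0024  0.      0.0716]
0.25 [-0.0206  0.0027  0.      0.0955]
0.2 [-0.0258  0.0027  0.      0.1194]
0.15 [-0.031   0.0025  0.      0.1432]
0.1 [-0.0362  0.002   0.      0.1671]
0.05 [-0.0413  0.0013  0.      0.191 ]
```

Emit:
move_arm --deltas '[[[0,0.005,-0.0087,0,1],[-0.0063,0.005,-0.0087,0,1],[-0.0125,0.005,-0.0087,0,1],[-0.0188,0.005,-0.0087,0,1],[-0.0238,0.0061,-0.0087,0.0239,1],[-0.029,0.0069,-0.0087,0.0477,1],[-0.0341,0.0074,-0.0087,0.0716,1],[-0.0393,0.0077,-0.0087,0.0955,1],[-0.0445,0.0077,-0.0087,0.1194,1],[-0.0497,0.0075,-0.0087,0.1432,1],[-0.0549,0.007,-0.0087,0.1671,1],[-0.0601,0.0063,-0.0087,0.191,1]]]'

```text
clock: 3.3
position: [0.5294, 0.1884, 0.0595]
ee_rot: [0.0, -0.27, 0.963, 0.0]
contact_force: [0.1, -0.5, 0.1]
width: 0.0
gripper_force: 0.0
```

```bash
python3 - <<'E'
from h import *
import cv2
s=manip.get_state();print(s["position"],pp(.45)[0],s["contact_force"])
a=manip.get_image("top")[130:310,250:480];b=manip.get_image("scene")[160:340,150:400]
a=cv2.resize(a,(400,313),interpolation=2);b=cv2.resize(b,(400,288),interpolation=2);b=cv2.copyMakeBorder(b,0,25,0,0,0)
cv2.imwrite("pics/m2.png",cv2.convertScaleAbs(np.hstack([a,b])[:,:,::-1],alpha=1.5))
E
```

```text
[0.52935219 0.18840035 0.05946173] [0.5289749  0.18796364 0.06      ] [ 0.11385882 -0.52615981  0.14713935]
```

View pics/m2.png

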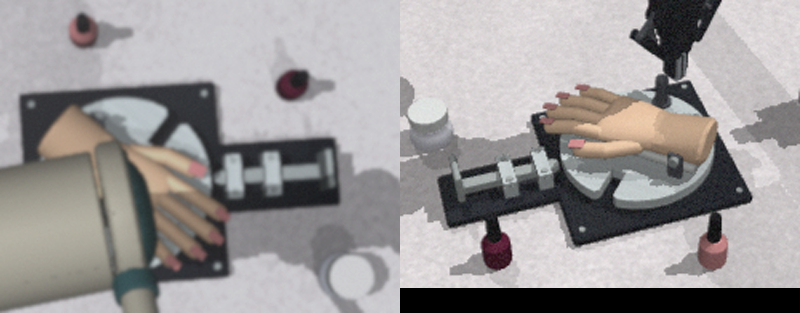

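```bash
python3 - <<'E'
from h import *
import cv2
s=manip.get_state();p=s["position"];q=s["ee_rot"];R=Ro.from_quat(np.r_[q[1:],q[0]])
print("yaw",yawx(q))
f=lambda X:(w2pix("scene",X)-[200,120])*[4,4]
im=manip.get_image("scene")[120:270,200:400];im=cv2.resize(im,None,fx=4,fy=4,interpolation=2)[:,:,::-1].copy()
for d in [(0,0,.008),(.011,0,.008),(-.011,0,.008),(0,.0145,.008),(0,-.0145,.008)]:
    cv2.circle(im,tuple(int(v) for v in f(p+R.apply(d))),2,(0,0,255),-1)
for th in(.85,):
    for z in(.03,.07):cv2.circle(im,tuple(int(v) for v in f(np.r_[W(-.074*np.sin(th),.074*np.cos(th)),z])),3,(0,255,0),-1)
cv2.imwrite("pics/m3.png",cv2.convertScaleAbs(im,alpha=1.4))
E
```

```text
yaw -148.4912292602297
```

View pics/m3.png

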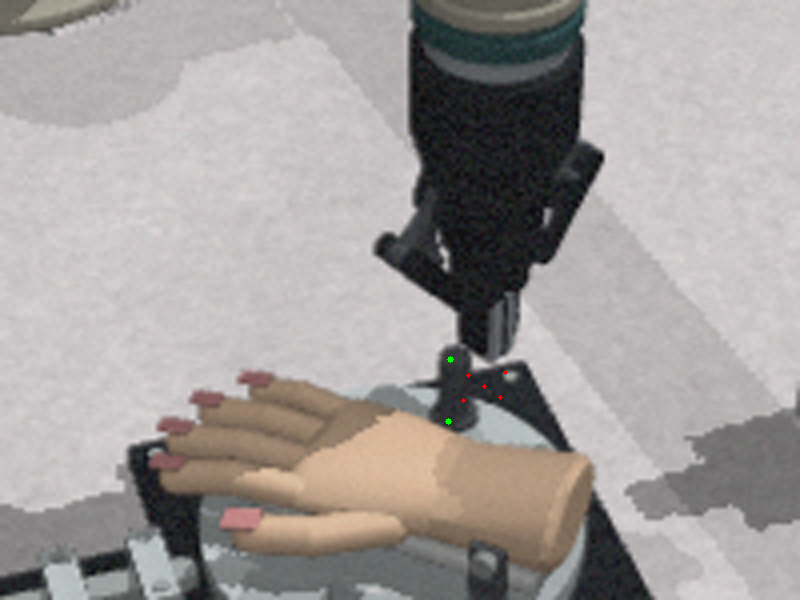

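The predicted fingertip (red, (485,386)) lies below the visible one (490,352), and the green peg marks fit. The tips look about 20 mm higher than computed and passed over the peg. I'll check against the wrist camera's calibration.

```bash
python3 - <<'E'
from h import *
import cv2
s=manip.get_state();p=s["position"];q=s["ee_rot"];R=Ro.from_quat(np.r_[q[1:],q[0]])
c=manip.camera_params("wrist");T=c["tool_from_camera"];print(T.round(4).tolist(),c["fx"],c["cx"],c["cy"])
def wp(X):
    v=np.linalg.inv(T)@np.r_[X,1];return (c["fx"]*v[0]/v[2]+c["cx"],c["fy"]*v[1]/v[2]+c["cy"])
im=manip.get_image("wrist")[:,:,::-1].copy()
for z,col in((.008,(0,0,255)),(-.012,(0,255,0))):
    for x,y in((0,0),(.011,0),(-.011,0),(0,.0145),(0,-.0145)):
        cv2.circle(im,tuple(int(v) for v in wp((x,y,z))),3,col,-1)
# predicted peg (from the top view) in the wrist picture: base/top, and stand corners
for X in [np.r_[W(-.074*np.sin(.85),.074*np.cos(.85)),z] for z in(.03,.07)]+[np.r_[W(a,b),.012] for a in(-.105,.105) for b in(-.105,.105)]:
    u=wp(R.inv().apply(X-p));print(np.round(u))
    if 0<u[0]<640 and 0<u[1]<480: cv2.circle(im,tuple(int(v) for v in u),4,(255,0,0),-1)
cv2.imwrite("pics/m4.png",cv2.convertScaleAbs(im,alpha=1.4))
# scene: best-fitting tip height and, alternatively, sideways shift
for d in(0,.01,.02,.025):print(d,((w2pix("scene",p+[0,0,-.008+d])-[200,120])*4).round())
E
```

```text
[[-0.0011, -0.9641, -0.2656, 0.0679], [1.0, -0.0011, -0.0003, -0.0004], [0.0, -0.2656, 0.9641, -0.1551], [0.0, 0.0, 0.0, 1.0]] 348.1729526970218 317.1725756524207 242.815535588558
[295. 255.]
[289. 281.]
[68. 40.]
[418. 213.]
[-15. 358.]
[274. 467.]
0 [484. 386.]
0.01 [484. 371.]
0.02 [485. 355.]
0.025 [485. 347.]
```

View pics/m4.png

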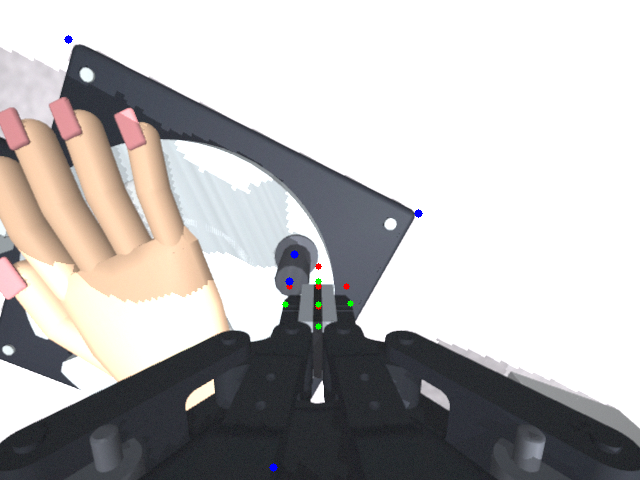

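The wrist view shows the real shut tip at row 285, on the green marks (tool z = -0.012) and not the red (+0.008). So the tips are about 20 mm shorter than stated and passed just over the peg. The peg sits where I predicted. I'll back off and come down about 18 mm lower.

```bash
cat >> h.py <<'E'
pq=lambda th,b=.019,z=.042:pegpose(th,b,r=.077,z=z)
E
python3 - <<'E'
from h import *
s=nom(*pp(.45))
for z in (.075,.042):print(delta(*pq(.85,.036,z),s))
s=nom(*pq(.85,.036))
for b in(.031,.025,.019):print(delta(*pq(.85,b),s))
for th in np.arange(.8,.39,-.05):print(round(th,2),delta(*pq(th),s))
s=nom(*pq(.4))
for th in np.arange(.35,-.06,-.05):print(round(th,2),delta(*pq(th),s))
E
```

```text
[ 0.0552 -0.0301 -0.0188 -0.191 ]
[ 0.0552 -0.0301  0.0225 -0.191 ]
[-0.0062 -0.      0.     -0.    ]
[-0.0137 -0.      0.     -0.    ]
[-0.0212  0.      0.     -0.    ]
0.8 [-0.0261  0.0011  0.      0.0239]
0.75 [-0.031   0.0019  0.      0.0477]
0.7 [-0.0359  0.0025  0.      0.0716]
0.65 [-0.0408  0.0028  0.      0.0955]
0.6 [-0.0458  0.0029  0.      0.1194]
0.55 [-0.0508  0.0027  0.      0.1432]
0.5 [-0.0557  0.0023  0.      0.1671]
0.45 [-0.0606  0.0017  0.      0.191 ]
0.4 [-0.0655  0.0007  0.      0.2149]
0.35 [-0.0048  0.0011  0.      0.0239]
0.3 [-0.0097  0.0019  0.      0.0477]
0.25 [-0.0147  0.0025  0.      0.0716]
0.2 [-0.0196  0.0028  0.      0.0955]
0.15 [-0.0246  0.0029  0.      0.1194]
0.1 [-0.0295  0.0027  0.      0.1432]
0.05 [-0.0344  0.0023  0.      0.1671]
0.0 [-0.0394  0.0017  0.      0.191 ]
-0.05 [-0.0442  0.0007  0.      0.2149]
```

Emit:
move_arm --deltas '[[[0,0,-0.0188,0,1],[0.0552,-0.0301,-0.0188,-0.191,1],[0.0552,-0.0301,-0.0188,-0.191,1],[0.0552,-0.0301,-0.0188,-0.191,1],[0.0552,-0.0301,-0.0188,-0.191,1],[0.0552,-0.0301,0.0,-0.191,1],[0.0552,-0.0301,0.0225,-0.191,1],[0.0552,-0.0301,0.0225,-0.191,1]]]'

```text
clock: 4.3
position: [0.502, 0.1441, 0.0397]
ee_rot: [-0.002, -0.456, 0.89, 0.001]
contact_force: [-0.4, 0.2, 0.3]
width: 0.0006
gripper_force: 0.0
```

Emit:
move_arm --deltas '[[[-0.0062,0,0,0,1],[-0.0137,0,0,0,1],[-0.0212,0,0,0,1],[-0.0261,0.0011,0,0.0239,1],[-0.031,0.0019,0,0.0477,1],[-0.0359,0.0025,0,0.0716,1]]]'

```text
clock: 4.9
position: [0.5196, 0.1689, 0.0422]
ee_rot: [0.0, -0.389, 0.921, -0.001]
contact_force: [-0.0, -2.1, 1.5]
width: -0.0001
gripper_force: 1.0
```

Emit:
move_arm --deltas '[[[-0.0048,0.0011,0,0.0239,1],[-0.0097,0.0019,0,0.0477,1],[-0.0147,0.0025,0,0.0716,1],[-0.0196,0.0028,0,0.0955,1],[-0.0246,0.0029,0,0.1194,1],[-0.0295,0.0027,0,0.1432,1],[-0.0344,0.0023,0,0.1671,1],[-0.0394,0.0017,0,0.191,1],[-0.0442,0.0007,0,0.2149,1]]]'

```text
clock: 5.8
position: [0.5431, 0.1946, 0.042]
ee_rot: [-0.0, -0.173, 0.985, -0.0]
contact_force: [-1.6, -0.8, 1.4]
width: -0.0003
gripper_force: 1.0
```

```bash
python3 - <<'E'
from h import *
import cv2
s=manip.get_state();print(s["position"],pq(.25)[0],s["contact_force"])
f=lambda X:(w2pix("scene",X)-[150,150])*3
im=manip.get_image("scene")[150:340,150:400];im=cv2.resize(im,None,fx=3,fy=3,interpolation=2)[:,:,::-1].copy()
for th,c in((0,(0,255,0)),(.25,(0,0,255)),(.85,(255,0,0))):
    cv2.circle(im,tuple(int(v) for v in f(np.r_[W(-.074*np.sin(th),.074*np.cos(th)),.07])),2,c,-1)
    cv2.circle(im,tuple(int(v) for v in f(np.r_[W(.09*np.sin(th),-.09*np.cos(th)),.03])),2,c,-1)
cv2.imwrite("pics/m5.png",cv2.convertScaleAbs(im,alpha=1.4))
E
```

```text
[0.54308042 0.19464812 0.04201541] [0.54326277 0.19464948 0.042     ] [-1.60477603 -0.78046537  1.35814626]
```

View pics/m5.png

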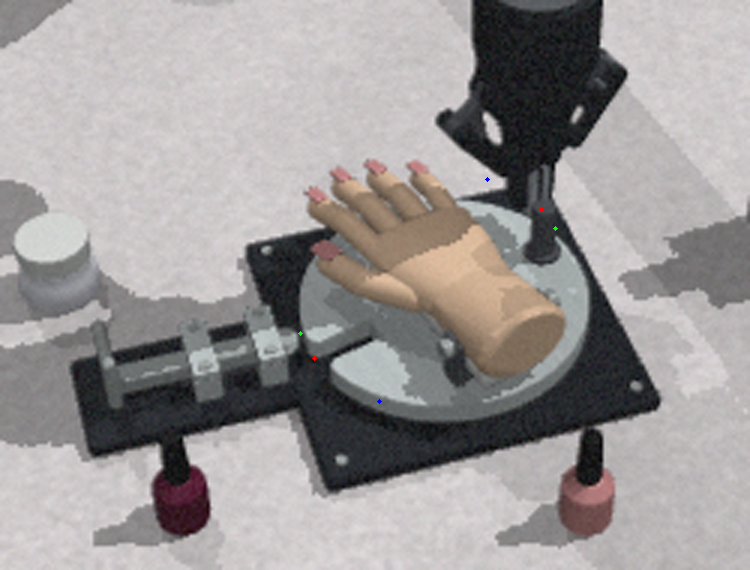

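The disc has turned: the peg top at (541,210) is on the red 0.25 rad mark and the slot mouth at about (318,353) is near its mark. I'll continue to 0.

Emit:
move_arm --deltas '[[[-0.0048,0.0011,0,0.0239,1],[-0.0097,0.0019,0,0.0477,1],[-0.0147,0.0025,0,0.0716,1],[-0.0196,0.0028,0,0.0955,1],[-0.0246,0.0029,0,0.1194,1],[-0.0246,0.0029,0,0.1194,1]]]'

```text
clock: 6.45
position: [0.5615, 0.204, 0.0419]
ee_rot: [0.0, -0.05, 0.999, 0.0]
contact_force: [-0.9, 0.9, 0.6]
width: -0.0
gripper_force: 0.0
```

```bash
python3 - <<'E'
from h import *
import cv2
s=manip.get_state();print(s["position"],pq(0)[0],s["contact_force"])
f=lambda X:(w2pix("scene",X)-[170,190])*5
a=manip.get_image("scene")[190:310,170:290]
im=cv2.resize(a,None,fx=5,fy=5,interpolation=2)[:,:,::-1].copy()
for th,c in((0,(0,255,0)),(.08,(0,0,255)),(-.08,(255,0,0))):
    cv2.circle(im,tuple(int(v) for v in f(np.r_[W(.09*np.sin(th),-.09*np.cos(th)),.03])),2,c,-1)
cv2.imwrite("pics/m6.png",cv2.convertScaleAbs(im,alpha=1.4))
E
```

```text
[0.56147087 0.2039932  0.04187629] [0.56092632 0.2035422  0.042     ] [-0.86963457  0.86109764  0.6042283 ]
```

View pics/m6.png

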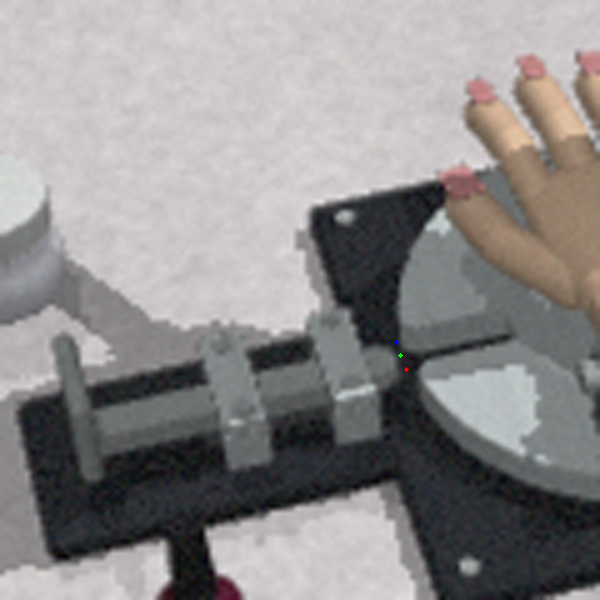

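Slot mouth corners are at about (403,345) and (420,372), so its middle (412,358) lies on the bar's centreline extended from nose (398,362). It is aligned. Now I'll withdraw and go over to the tab.

```bash
python3 - <<'E'
from h import *
s=nom(*pq(0.0));y=pq(0)[1]
print(delta(*pq(0,.039),s))
for z in(.17,.024):print(delta(np.r_[W(0,-.262),z],y,s))
E
```

```text
[ 0.025 -0.     0.    -0.   ]
[-0.0237 -0.4238 -0.16   -0.    ]
[-0.0237 -0.4238  0.0225 -0.    ]
```

Emit:
move_arm --deltas '[[[0.0125,0,0,0,1],[0.025,0,0,0,1],[0.025,0,-0.06,0,1],[0.025,0,-0.12,0,1],[0.025,0,-0.16,0,1],[-0.0237,-0.4238,-0.16,0,1],[-0.0237,-0.4238,-0.16,0,1],[-0.0237,-0.4238,-0.16,0,1],[-0.0237,-0.4238,-0.16,0,1],[-0.0237,-0.4238,-0.16,0,1],[-0.0237,-0.4238,-0.16,0,1],[-0.0237,-0.4238,-0.16,0,1]]]'

```text
clock: 7.7
position: [0.6126, -0.1342, 0.1694]
ee_rot: [-0.0, -0.049, 0.999, -0.0]
contact_force: [0.5, 0.4, 1.2]
width: -0.0002
gripper_force: 0.0
```

Emit:
move_arm --deltas '[[[-0.0237,-0.4238,-0.16,0,1]]]'

```text
clock: 7.8
position: [0.6182, -0.1784, 0.1847]
ee_rot: [-0.003, -0.05, 0.999, 0.002]
contact_force: [1.2, -0.1, 0.6]
width: 0.0
gripper_force: 0.0
```

```bash
python3 - <<'E'
from h import *
s=manip.get_state();print(s["position"],W(0,-.262),yawx(s["ee_rot"]),s["contact_force"])
E
```

```text
[ 0.61822335 -0.17836102  0.18467598] [ 0.61350177 -0.13189456] -174.26584324272167 [ 1.24097472 -0.10329771  0.5502922 ]
```

Emit:
move_arm --deltas '[[[0.0033,0.0584,0.05,0,1],[0.0033,0.0584,0.1,0,1],[0.0033,0.0584,0.15,0,1],[0.0033,0.0584,0.185,0,1],[0.0033,0.0584,0.2045,0,1],[0.0033,0.0584,0.2045,0,1]]]'

```text
clock: 8.4
position: [0.6101, -0.1307, 0.0208]
ee_rot: [-0.003, -0.05, 0.999, 0.001]
contact_force: [0.1, -0.3, -0.1]
width: -0.0
gripper_force: 0.0
```

```bash
python3 - <<'E'
from h import *
import cv2
s=manip.get_state();print(s["position"],W(0,-.262),yawx(s["ee_rot"]),s["contact_force"])
b=manip.get_image("scene")[180:320,140:300];b=cv2.resize(b,(685,600),interpolation=2)
cv2.imwrite("pics/m7.png",cv2.convertScaleAbs(b[:,:,::-1],alpha=1.4))
E
```

```text
[ 0.61014403 -0.13068548  0.02076276] [ 0.61350177 -0.13189456] -174.27722962659865 [ 0.08176493 -0.27385585 -0.13340693]
```

View pics/m7.png

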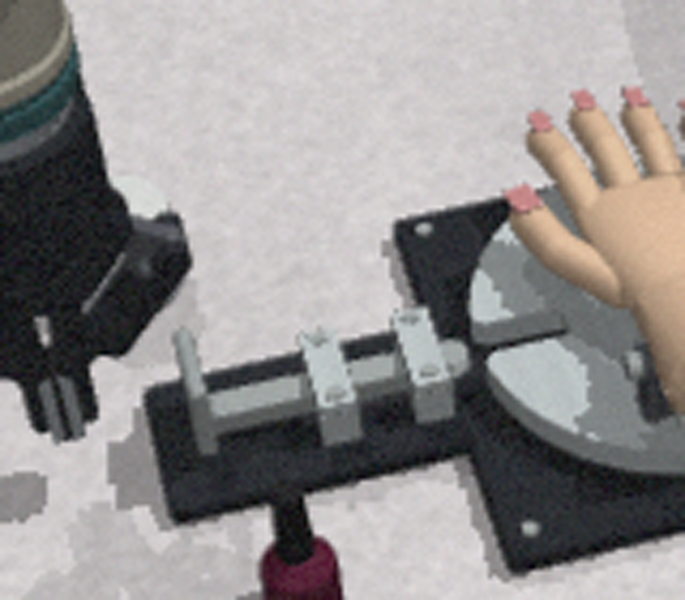

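Finger is behind the tab (tab top at (185,340), tips at (65,435)), roughly on the bar's line. Pushing gently.

Emit:
move_arm --deltas '[[[0,0.008,0,0,1],[0,0.016,0,0,1],[0,0.024,0,0,1],[0,0.031,0,0,1],[0,0.037,0,0,1],[0,0.043,0,0,1],[0,0.049,0,0,1],[0,0.054,0,0,1],[0,0.059,0,0,1],[0,0.064,0,0,1]]]'

```text
clock: 9.45
position: [0.6084, -0.0811, 0.0236]
ee_rot: [0.0, -0.05, 0.999, -0.0]
contact_force: [0.3, -2.6, 1.5]
width: 0.0002
gripper_force: 0.9
```

```bash
python3 - <<'E'
from h import *
s=manip.get_state();d=s["position"][:2]-o;print(np.cos(psi)*d[0]+np.sin(psi)*d[1],-np.sin(psi)*d[0]+np.cos(psi)*d[1],s["position"][2],s["contact_force"])
E
```

```text
5.353332667004662e-06 -0.2109139136277122 0.023587742084158557 [ 0.28604151 -2.5731355   1.46055786]
```

Emit:
move_arm --deltas '[[[0,0.005,0,0,1],[0,0.01,0,0,1],[0,0.015,0,0,1],[0,0.02,0,0,1],[0,0.025,0,0,1],[0,0.028,0,0,1]]]'

```text
clock: 10.05
position: [0.6062, -0.0582, 0.0236]
ee_rot: [0.0, -0.05, 0.999, 0.0]
contact_force: [-0.1, -1.3, 1.0]
width: -0.0003
gripper_force: 0.8
```

Emit:
move_arm --deltas '[[[0,0.0025,0,0,1],[0,0.004,0,0,1]]]'

```text
clock: 10.25
position: [0.6059, -0.0553, 0.0236]
ee_rot: [0.0, -0.05, 0.999, 0.0]
contact_force: [0.4, -1.8, 1.5]
width: 0.0002
gripper_force: 0.8
```

Emit:
move_arm --deltas '[[[0,0.0015,0,0,1],[0,0.003,0,0,1]]]'

```text
clock: 10.45
position: [0.6057, -0.0531, 0.0235]
ee_rot: [0.0, -0.05, 0.999, -0.0]
contact_force: [1.1, -2.0, 1.0]
width: 0.0
gripper_force: 0.8
```

Emit:
move_arm --deltas '[[[0,0.0012,0,0,1],[0,0.0024,0,0,1]]]'

```text
clock: 10.65
position: [0.6057, -0.0528, 0.0236]
ee_rot: [0.0, -0.05, 0.999, -0.001]
contact_force: [-0.1, -7.2, -0.2]
width: 0.0001
gripper_force: 3.8
```

Emit:
move_arm --deltas '[[[0,0.0012,0,0,1],[0,0.0024,0,0,1]]]'

```text
clock: 10.85
position: [0.6057, -0.0527, 0.0237]
ee_rot: [0.0, -0.051, 0.999, -0.003]
contact_force: [1.6, -12.2, 0.7]
width: -0.0
gripper_force: 6.2
```

The position has stopped while the force climbs to 12 N: that's the hard stop, where "home" is expected. Withdrawing straight back and up, then checking.

Emit:
move_arm --deltas '[[[0,-0.01,0,0,1],[0,-0.04,0,0,1],[0,-0.07,0,0,1],[0,-0.07,-0.06,0,1],[0,-0.07,-0.12,0,1],[0,-0.15,-0.18,0,1],[0,-0.2,-0.2,0,1],[0,-0.2,-0.2,0,1],[0,-0.2,-0.2,0,1]]]'

```text
clock: 11.75
position: [0.6219, -0.2115, 0.1851]
ee_rot: [0.002, -0.048, 0.999, -0.001]
contact_force: [-0.4, -0.1, -0.3]
width: 0.0002
gripper_force: 0.0
```

```bash
python3 - <<'E'
from h import *
import cv2
a=manip.get_image("top")[130:310,250:480];a=cv2.resize(a,(400,313),interpolation=2)
b=manip.get_image("scene")[170:330,150:360];b=cv2.resize(b,(400,305),interpolation=2);b=cv2.copyMakeBorder(b,0,8,0,0,0)
im=np.hstack([a,b])[:,:,::-1].copy()
for t in(0,.048):
    u=(w2pix("top",np.r_[W(.0,-.218+t),.058])-[250,130])*400/230;v=(w2pix("scene",np.r_[W(0,-.218+t),.058])-[150,170])*400/210+[400,0]
    for w in(u,v):cv2.circle(im,tuple(int(k) for k in w),2,(0,0,255) if t else (255,0,0),-1)
cv2.imwrite("pics/m8.png",cv2.convertScaleAbs(im,alpha=1.5))
s=manip.get_state();print(s["clock"],s["position"],s["contact_force"])
E
```

```text
11.85 [ 0.6202267  -0.20767743  0.1826185 ] [-0.37636749  0.66753156 -0.6731649 ]
```

View pics/m8.png

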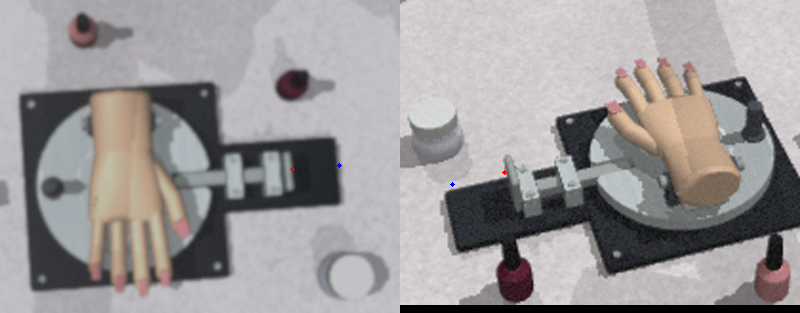

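The tab sits against the outer bridge (left view (288,170), on the red home mark). The bar is deep in the slot, and the bottles and jar have not moved.

```bash
python3 -c "
from rig import manip
print(manip.sign_off())"
```

```text
the job is handed in; nothing more can be done
None
```

The turntable is locked: the disc's slot is lined up, the lock bar is pushed fully home, the arm is clear of everything, and the job was handed in at about 12 s. No contact with the hand was seen, and the bottles and jar stand where they were; the file box was not in the final pictures.

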